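# Make room in the counter rail and add a box

## Task

Top up the row of lozenge boxes in the display rail: press the release of the sliding stop and, keeping it pressed, push the stop all the way back along its bar. Then push the box that waits in front of the rail into the gap until its back is against the bar, and push the stop up again until the three boxes sit close together between the end plate and the stop. Work only by pressing and pushing with the fingertips: no box may be squeezed or lifted, and the other things on the counter stay where they are.

Things in the scene. Friction and masses are not known exactly. Their poses are not given: they have to be found in the camera images.
- rail: Display rail fixed to the counter. Origin: middle of the bar's underside; x away from the goods side, y along the bar toward the end plate, z up. Bar 26 wide (x), 388 long, 22 high with 5 mm saw teeth on top. Goods lie on the counter before the bar's front face (x=-13 mm). End plate: inner face y=+186, reaches x=-80, 48 high. End cap at y=-194, 34 high.
- stop (a joint): Sliding stop on the bar, m. 0: its face is 152 mm from the end plate's inner face; grows 1:1 as the stop goes back (rail -y); far end 0.110, where a gap of 112 mm is left beside two boxes. 0.073 when it just touches a row of three. Clicks freely toward the end plate (about 3 N); its ratchet blocks the way back unless the release is held down (then 1 to 2 N).
- release (a joint): Release lever of the stop, rad. 0 up (pawl in the teeth), 0.22 fully down at its stop. Pawl clear of the teeth above about 0.17: thumb roll down 5 mm of its 6 mm. Spring return, about 2 N at the start and 4 N when down. It also nods by itself as the pawl clicks over teeth.
- stop_face (a point): Point on the face of the stop that meets the boxes (looks to rail +y), 10 mm above the counter, at the middle of the row's depth. The stop's plate is 5 thick, 48 high, reaches from the bar to 80 mm in front of the bar's centre line. Behind it, over the bar, comes a 48 mm long open pocket, then the thumb rib.
- thumb_rib (a point): Middle of the thumb rib's face that looks into the pocket (rail +y), 58 mm above the counter, 53 mm behind the stop's face. Rib 36 wide (x), 10 thick (y), top at 68 mm. Push here to move the stop back; its other side (10 mm farther back) is free above a cover whose top is 47 mm high and 49 mm long: push there to close.
- thumb_roll (a point): Top of the release's thumb roll, a white bar 14 mm thick, 28 mm wide across the rail's bar, lying in the pocket of the stop, its middle 10 mm in front of the thumb rib's face. Top 49 mm above the counter when up, 43 when down. Axes turn with the lever.
- third_place (a point): Where the centre of the third box's underside belongs when the three boxes lie close together against the end plate and the bar: rail x=-35.5, y=-1.5 mm. Axes as the rail's.
- new_box: The waiting box: flat printed white lozenge box, 45 (x) x 75 (y) x 20 mm, about 60 g, loose on the counter on the robot's side of the rail, before the gap, turned at most 0.15 rad against the rail. Origin: centre of its underside.
- row_box_a: Box of the same kind, 45 x 75 x 20 mm, in the rail, next to the end plate, its 75 mm side along the bar. Origin: centre of its underside.
- row_box_b: Box of the same kind, 45 x 75 x 20 mm, in the rail beside row_box_a, toward the stop. Origin: centre of its underside.
- tea_tin: Bystander: round food tin, diameter 75, 58 high. Origin: centre of its underside.
- shot_glass: Bystander: clear shot glass, diameter 48, 61 high. Origin: centre of its underside.
- scent_bottle: Bystander: small clear scent bottle with black cap, 35 x 52 x 102 mm. Origin: centre of its underside.
Not all that is in view belongs to the job. Leave any orange look-alike of the row_box_a alone.

How it is judged:
On the way, in this order (a step that is already met when the one before it is completed fails the run):
1. the release is pressed down (value of joint release above 0.15 rad), for 0.1 s.
2. the stop is pushed back to the end of its bar (value of joint stop above 0.095 m), for 0.1 s.
3. the waiting box is in the gap, its back against the bar (x of new_box in the frame of rail above -0.0415 m and y of new_box in the frame of rail between -0.05 and 0.006 m), for 0.1 s.
At the end, for the whole second after the job is handed in: All three boxes lie flat with their backs within 6 mm of the bar, the added one square to it within 0.1 rad, and the stop stands within 8 mm of where it just touches the row of three (0.068 to 0.081); the release is up and all is at rest (x of each of new_box, row_box_a, row_box_b in the frame of rail above -0.0415 m and angle between the x axis of new_box and the x axis of rail, either way round below 0.1 rad and angle between new_box's own z axis and vertical below 0.1 rad and value of joint stop between 0.068 and 0.081 m and value of joint release below 0.19 rad and linear speed of new_box below 0.01 m/s).
It fails at once if a box is lifted or tipped (height (world z) of any of new_box, row_box_a, row_box_b above 0.012 m or angle between new_box's own z axis and vertical above 0.25 rad).
It fails at once if a box is squeezed hard (contact force between the fingers and new_box above 30 N or contact force between the fingers and row_box_a above 30 N or contact force between the fingers and row_box_b above 30 N).
It fails at once if a bystander is pushed away or knocked over (distance of any of tea_tin, shot_glass, scent_bottle from where it was at the start of the episode above 0.02 m or angle between any of shot_glass, scent_bottle's own z axis and vertical above 0.3 rad).
It also fails if it takes over 48 s, if anything falls off the work surface, if the arm or the gripper's body presses on something with over 40 N, if the wrist force passes 120 N, or if a joint passes its speed limit or range.

## Robot

A 7-joint arm with a two-finger parallel gripper is mounted at the origin on a cart in front of the work surface, level with it; the furniture and walls round the work are solid. World frame = base frame: x ahead of the robot, y to its left, z up, the work surface at z = 0. Lengths are in m, angles in rad, forces in N, time in s.
With the tool pointing down it reaches from about 0.4 to 0.875 m from the base axis. Payload 4.4 kg.
Tool frame: the origin (TCP) lies at the very end of the fingers, on their centre line; the grasp point (between the pads) lies 19 mm behind it; z points along the fingers, y is the line along which they close (so a half turn about z gives the same grasp; the last joint's range is limited). The gripper opens to 85 mm and grips with 20 to 120 N. Pads are 22 mm wide; open, the fingers measure 114 mm over their backs; the gripper's body (76 mm by 85 mm) begins 54 mm behind the grasp point. The pads swing forward as they close: fully open they stand 13 mm farther back than shut.
Start: joints at [1.137, 0.628, 0.038, 1.517, -0.027, 0.996, -0.02], TCP at [0.234, -0.607, 0.231] pointing down, gripper open.
Joint ranges: [-3.06, 3.06], [-0.37, 2.12], [-1.25, 1.32], [0.18, 2.47], [-1.1, 4.24], [0.23, 1.98], [-2.94, 2.94]. Speed limits (rad/s): [2.57, 2.57, 3.14, 3.14, 3.14, 3.14, 3.14].

## Interface

Orientations are given as a unit quaternion [w, x, y, z].
In Python, from rig import r gives the robot as it stands. The module is installed in compiled form; this text tells all that it offers.
- The arm moves only by the tool drive_tool, never from a script. Its argument "increments" is a list of rows, each an object of numbers: "hand": the opening, from -1 (shut) to 1 (fully open); "tx", "ty", "tz": the shift along the tool's x, y, z normalised to -1 to 1, where 1 is 0.3 m; "yaw": the turn about the tool's z normalised to -1 to 1, where 1 is 90 degrees. A call has 1 to 20 rows; each row is the pose to reach, as a shift and turn from the pose commanded when the call began, along the tool's axes at that moment; what a row does not reach only later rows make up. A row lasts 1/10 s, in which the tool goes at most 50 mm and 8.59 degrees, less where a joint would pass 70% of its speed; a pose out of reach is approached as far as the arm can. A call with a number of a shift or a turn outside -1 to 1 is refused whole. A call with a gripper value outside its range is refused whole. The fingers move at their own pace and stop on an object; "force" is the grip in N (left out, the last holds). Time passes only in rows, so rows that repeat a pose let the fingers close. It gives the time, the measured TCP pose, the force, the opening and the grip force at its end, in the units of the state.
- r.sense(): the state, without advancing time (a new reading comes with each control period).
- r.camera(name): name is "scene" or "top" or "wrist"; returns the picture (420x560x3 uint8, red, green, blue); there is no depth.
- r.camera_model(name): a dict with "fovy" (degrees; the focal length in pixels is half the picture's height over the tangent of half this angle, whatever the lens; pixels are square), "cx", "cy" (the principal point, pixels), "cam_to_world" (4x4, takes a point from camera to world coordinates). Camera axes: x right, y down, z forward; pixel columns grow to the right and rows downward; lengths in m; the calibration is good to about 2 mm. A picture is of the moment at which its call begins: read the wrist's pose just before it. camera_model takes no time and is no camera call; for the wrist camera it gives the pose at the moment of the call.
- r.finish_job(): hands the job in; it is judged then, once.
Trained networks look in the newest picture that a camera, given by its name, has taken for a name from the list of things; names that differ only in an ending like _2 or _b are one class to them, and where a whole thing is asked for, a point or a joint stands for the part that bears it (a point fixed in the world has none). Each returns a list of dicts, best first, with "score" (0 to 1); they miss things now and then, are a little off and sometimes report something else, mostly with a low value. They report only what shows in the picture. A call takes as long as a camera call. They do not tell look-alikes from the thing itself.
- r.cut_out(camera, name): "region" (420x560 bool, what is visible of it).
- r.pinpoint(camera, name): "point" ([x, y, z] in m, in world coordinates, good to about 4 mm: a listed point, or the origin of a listed thing).
The state is a dict: "t": time; "qpos": joint angles; "joint_vel": joint speeds; "joint_torque": joint torques, N m; "tcp_pos": TCP position; "ee_rot": TCP orientation; "wrist_force": force on the tool from outside, world axes, zero at the start; "ft_torque": the same for the moment, N m; "width": finger opening in m; "grip_force": force on a finger pad.
Only numpy, scipy, OpenCV 4.12 (cv2) and the standard library are available. Lean on these libraries where they do the work, as an engineer would, in place of code of your own. Each camera call takes 0.05 s, during which the arm holds its last target. There are 200 camera calls.

## Working session

There is one attempt and no reset: what is moved stays moved. The work goes in short steps, Python scripts to look and compute and a tool call to move; the robot and the scene stay as the last step left them, time stands still between calls to the robot, and variables do not carry over. Pictures are saved under pics/ and viewed, at most 10 in all, crops included, and the job is handed in when it is done.

Besides the shell and the picture viewer there is one more tool, called after ">>>" by a JSON object that holds its "fn" and its "kwargs". drive_tool: Moves the arm, as the interface text tells. Its arguments: {"type":"object","properties":{"increments":{"type":"array","items":{"type":"object","properties":{"hand":{"type":"number"},"tx":{"type":"number"},"ty":{"type":"number"},"tz":{"type":"number"},"yaw":{"type":"number"}}}},"force":{"type":"number"}},"required":["increments"]}

```bash
mkdir -p pics
cat > h.py <<'E'
from rig import r
import numpy as np, cv2
def save(cam,name):
    im=r.camera(cam); cv2.imwrite(f'pics/{name}.png',im[:,:,::-1]); return im
E
python3 - <<'E'
from h import *
a=save('scene','s0'); b=save('top','t0')
cv2.imwrite('pics/both.png',cv2.resize(np.hstack([a,b])[:,:,::-1],None,fx=.71,fy=.71))
s=r.sense(); print(s['t'],s['tcp_pos'],s['ee_rot'],s['width'],s['wrist_force'])
for n in ['rail','stop_face','thumb_rib','thumb_roll','third_place','new_box','row_box_a','tea_tin','shot_glass','scent_bottle']:
  for c in ['scene','top']:
    try: print(n,c,[(np.round(d['point'],4).tolist(),round(d['score'],2)) for d in r.pinpoint(c,n)][:4])
    except Exception as e: print(n,c,e)
print(r.sense()['t'])
E
```

```text
0.1 [ 0.23354417 -0.606002    0.23047374] [-8.36588519e-04  9.83139567e-01  1.82854773e-01 -1.54764936e-04] 0.08526755710789723 [ 0.63141916 -0.06318915  0.05415861]
rail scene [([0.6415, -0.1085, 0.0012], 0.84)]
rail top []
stop_face scene [([0.4698, 0.2008, -0.0018], 0.7), ([0.6067, -0.0876, 0.0096], 0.67)]
stop_face top [([0.6048, -0.0882, 0.0141], 0.71)]
thumb_rib scene [([0.6437, -0.1349, 0.0559], 0.69), ([0.5936, 0.0394, -0.0005], 0.27)]
thumb_rib top [([0.6467, -0.1325, 0.0551], 0.59)]
thumb_roll scene [([0.6424, -0.1256, 0.0466], 0.63)]
thumb_roll top [([0.6061, -0.0869, 0.0113], 0.15)]
third_place scene [([0.6065, -0.1088, -0.0003], 0.77)]
third_place top [([0.6125, -0.1087, 0.0012], 0.7)]
new_box scene [([0.5392, -0.1312, 0.0004], 0.84)]
new_box top [([0.5379, -0.1303, 0.0028], 0.94)]
row_box_a scene [([0.5991, -0.0367, -0.0004], 0.96), ([0.5934, 0.0367, 0.0004], 0.87), ([0.4907, 0.0077, -0.0042], 0.86)]
row_box_a top [([0.5904, 0.0381, -0.0009], 0.96), ([0.6015, -0.0371, 0.0014], 0.85), ([0.4878, 0.0084, -0.0036], 0.8)]
tea_tin scene [([0.4686, 0.1963, -0.001], 0.82)]
tea_tin top [([0.4641, 0.2016, 0.0023], 0.64)]
shot_glass scene [([0.5355, -0.382, -0.0031], 0.92), ([0.4712, 0.1986, 0.0001], 0.25)]
shot_glass top [([0.5365, -0.3846, 0.0013], 0.72)]
scent_bottle scene [([0.6432, -0.1061, 0.0003], 0.75), ([0.4896, -0.2727, 0.0015], 0.71), ([0.4707, 0.1999, 0.0007], 0.38)]
scent_bottle top []
1.1
```

View pics/t0.png

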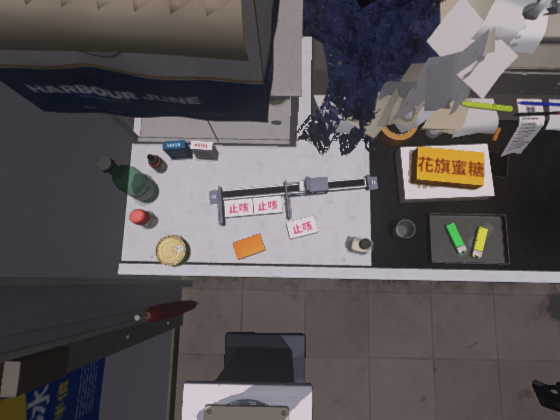

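View pics/s0.png

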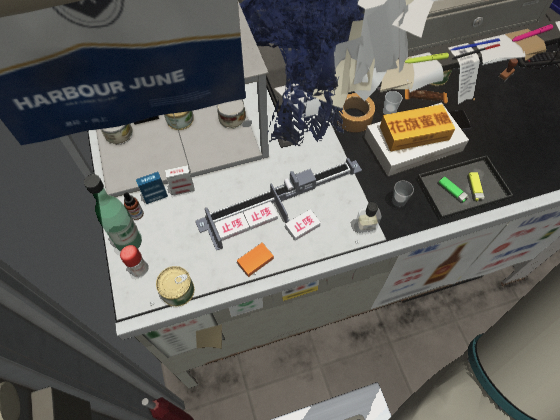

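The top view shows the end plate at left (217,205), the stop plate near (287,200) and the pocket/rib near (318,185). The waiting box is at (302,228), the orange look-alike at (249,246) and the bottle at (361,245). The rail is turned about 0.12 rad, so I'm moving above the stop.

>>> {"fn": "drive_tool", "kwargs": {"increments": [{"tx":0.1,"ty":-0.055,"hand":-1,"yaw":0.03},{"tx":0.24,"ty":-0.13,"hand":-1,"yaw":0.08},{"tx":0.38,"ty":-0.21,"hand":-1,"yaw":0.16},{"tx":0.52,"ty":-0.29,"hand":-1,"yaw":0.16},{"tx":0.66,"ty":-0.365,"hand":-1,"yaw":0.16},{"tx":0.8,"ty":-0.44,"hand":-1,"yaw":0.16},{"tx":0.93,"ty":-0.515,"hand":-1,"yaw":0.16},{"tx":0.93,"ty":-0.515,"hand":-1,"yaw":0.16}]}}

```text
invalid input at $.increments[0]: expected keys hand, tx, ty, tz, yaw
```

>>> {"fn": "drive_tool", "kwargs": {"increments": [{"tx":0.1,"ty":-0.055,"tz":0,"hand":-1,"yaw":0.03},{"tx":0.24,"ty":-0.13,"tz":0,"hand":-1,"yaw":0.08},{"tx":0.38,"ty":-0.21,"tz":0,"hand":-1,"yaw":0.16},{"tx":0.52,"ty":-0.29,"tz":0,"hand":-1,"yaw":0.16},{"tx":0.66,"ty":-0.365,"tz":0,"hand":-1,"yaw":0.16},{"tx":0.8,"ty":-0.44,"tz":0,"hand":-1,"yaw":0.16},{"tx":0.93,"ty":-0.515,"tz":0,"hand":-1,"yaw":0.16},{"tx":0.93,"ty":-0.515,"tz":0,"hand":-1,"yaw":0.16}]}}

```text
t: 1.9
tcp_pos: [0.4446, -0.3546, 0.2313]
ee_rot: [-0.002, 0.998, 0.064, 0.002]
wrist_force: [-0.2, -0.9, 0.3]
width: -0.0002
grip_force: 0.0
```

>>> {"fn": "drive_tool", "kwargs": {"increments": [{"tx":0.08,"ty":-0.07,"tz":0,"hand":-1,"yaw":0},{"tx":0.19,"ty":-0.17,"tz":0,"hand":-1,"yaw":0},{"tx":0.3,"ty":-0.27,"tz":0,"hand":-1,"yaw":0},{"tx":0.41,"ty":-0.38,"tz":0,"hand":-1,"yaw":0},{"tx":0.52,"ty":-0.48,"tz":0,"hand":-1,"yaw":0},{"tx":0.63,"ty":-0.58,"tz":0,"hand":-1,"yaw":0},{"tx":0.72,"ty":-0.66,"tz":0,"hand":-1,"yaw":0},{"tx":0.76,"ty":-0.7,"tz":0,"hand":-1,"yaw":0},{"tx":0.76,"ty":-0.7,"tz":0,"hand":-1,"yaw":0},{"tx":0.76,"ty":-0.7,"tz":0,"hand":-1,"yaw":0}]}}

```text
t: 2.9
tcp_pos: [0.6392, -0.1294, 0.2311]
ee_rot: [0.001, 0.998, 0.057, -0.001]
wrist_force: [-0.3, -0.7, 0.2]
width: -0.0
grip_force: 0.0
```

Run:
```python
from h import *
a=save('wrist','w0')
M=r.camera_model('wrist'); print(M['fovy'],np.round(M['cam_to_world'],3).tolist())
s=r.sense(); print(s['t'],s['tcp_pos'],s['ee_rot'],s['wrist_force'])
for n in ['rail','stop_face','thumb_rib','thumb_roll','third_place','new_box','row_box_a']:
  print(n,[(np.round(d['point'],4).tolist(),round(d['score'],2)) for d in r.pinpoint('wrist',n)][:4])
```

```text
63.5124200592676 [[0.113, -0.94, -0.322, 0.721], [-0.994, -0.105, -0.04, -0.12], [0.004, 0.325, -0.946, 0.374], [0.0, 0.0, 0.0, 1.0]]
2.95 [ 0.63901229 -0.13013998  0.23132182] [ 9.83414970e-04  9.98399303e-01  5.65444365e-02 -7.69402405e-04] [-0.10376422 -0.35540863 -0.72544867]
rail [([0.5452, -0.1291, 0.0012], 0.17)]
stop_face [([0.6019, -0.0877, 0.0089], 0.97)]
thumb_rib [([0.6418, -0.1364, 0.0591], 0.55)]
thumb_roll [([0.646, -0.1243, 0.0506], 0.79)]
third_place [([0.6099, -0.1025, -0.0028], 0.58)]
new_box []
row_box_a [([0.5965, -0.0351, 0.0007], 0.86), ([0.4861, 0.0085, -0.0036], 0.65)]
```

View pics/w0.png

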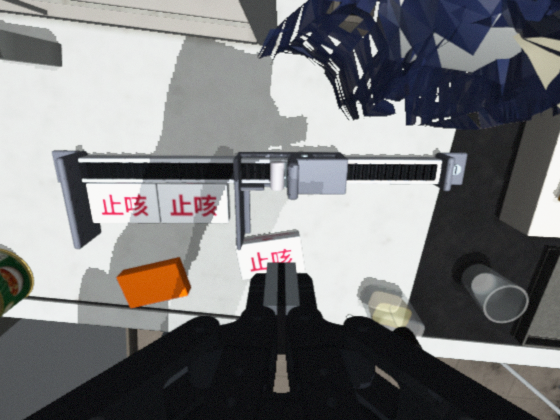

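The wrist view shows the rail almost level across the picture. The end plate is at (70,195), the stop plate at (240,200), the white roll at (279,178), the rib at (293,180) and the end cap at (452,170). The new box is at (270,255).

Run:
```python
import cv2
a=cv2.imread('pics/w0.png')[140:280,200:360]
cv2.imwrite('pics/w0c.png',cv2.resize(a,None,fx=4,fy=4,interpolation=cv2.INTER_CUBIC))
```

```text
(no output)
```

View pics/w0c.png

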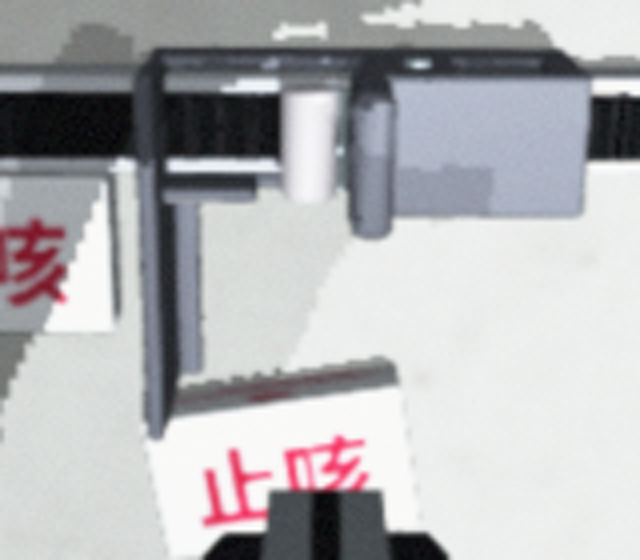

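```bash
cat >> h.py <<'E'
def p2w(u,v,z,cam='wrist',M=None):
    M=M or r.camera_model(cam); f=210/np.tan(np.radians(M['fovy']/2)); T=np.array(M['cam_to_world'])
    d=T[:3,:3]@np.array([(u-M['cx'])/f,(v-M['cy'])/f,1]); o=T[:3,3]
    return o+d*(z-o[2])/d[2]
E
python3 - <<'E'
from h import *
def c(u,v): return 200+u/4,140+v/4
P={'ribtop_pocketedge_mid':(*c(354,160),.066),'rib_front_end':(*c(372,236),.066),'rib_back_end':(*c(372,75),.066),
'roll_l':(*c(283,145),.043),'roll_r':(*c(337,145),.043),'roll_front':(*c(310,200),.046),'roll_back':(*c(310,92),.046),
'plate_faceside':(*c(135,110),.048),'plate_frontend':(*c(150,436),.048),'plate_frontend_r':(*c(165,436),.048),
'nb_backL':(*c(172,415),.02),'nb_backR':(*c(398,383),.02),'nb_bL0':(*c(180,388),0),'nb_bR0':(*c(385,357),0),
'bar_lo_l':(82,182,.022),'bar_lo_r':(437,186,.022),'bar_hi_l':(82,157,.022),'bar_hi_r':(437,161,.022),
'cover_r':(*c(588,140),.047),'boxb_end':(*c(110,180),.02),'boxb_front':(*c(114,330),.02),
'endplate_in_top':(78,155,.048),'endplate_in_front':(87,240,.048)}
ps={k:p2w(*v) for k,v in P.items()}
th=.117; O=np.array([.644,-.1057]); R=np.array([[np.cos(th),np.sin(th)],[-np.sin(th),np.cos(th)]])
for k,p in ps.items(): print(k,np.round(p,4),'rail',np.round(R@(p[:2]-O)*1e3,1))
E
```

```text
ribtop_pocketedge_mid [ 0.6477 -0.1343  0.066 ] rail [  0.3 -28.9]
rib_front_end [ 0.6298 -0.1408  0.066 ] rail [-18.2 -33.3]
rib_back_end [ 0.6679 -0.136   0.066 ] rail [ 20.2 -32.9]
roll_l [ 0.644  -0.1175  0.043 ] rail [ -1.4 -11.7]
roll_r [ 0.6455 -0.1309  0.043 ] rail [ -1.4 -25.2]
roll_front [ 0.6314 -0.1257  0.046 ] rail [-14.8 -18.4]
roll_back [ 0.6586 -0.1227  0.046 ] rail [ 12.5 -18.5]
plate_faceside [ 0.6497 -0.0808  0.048 ] rail [ 8.5 24.1]
plate_frontend [ 0.563  -0.0909  0.048 ] rail [-78.8  24.2]
plate_frontend_r [ 0.5634 -0.0948  0.048 ] rail [-78.8  20.2]
nb_backL [ 0.5566 -0.0943  0.02  ] rail [-85.4  21.5]
nb_backR [ 0.5738 -0.1571  0.02  ] rail [-75.7 -42.8]
nb_bL0 [ 0.5564 -0.0946  0.    ] rail [-85.7  21.2]
nb_bR0 [ 0.5733 -0.1543  0.    ] rail [-75.9 -40. ]
bar_lo_l [0.6098 0.0817 0.022 ] rail [-12.1 190.1]
bar_lo_r [ 0.6488 -0.2957  0.022 ] rail [ -17.4 -189.3]
bar_hi_l [0.6369 0.0797 0.022 ] rail [ 14.6 185. ]
bar_hi_r [ 0.6752 -0.2886  0.022 ] rail [   9.6 -185.3]
cover_r [ 0.6547 -0.192   0.047 ] rail [  0.6 -87. ]
boxb_end [ 0.6237 -0.0722  0.02  ] rail [-16.3  35.6]
boxb_front [ 0.5807 -0.0761  0.02  ] rail [-59.4  36.7]
endplate_in_top [0.6447 0.0688 0.048 ] rail [ 21.  173.2]
endplate_in_front [0.5554 0.0663 0.048 ] rail [-68.  181.2]
```

>>> {"fn": "drive_tool", "kwargs": {"increments": [{"tx":0.022,"ty":-0.018,"tz":0.08,"hand":-1,"yaw":0},{"tx":0.022,"ty":-0.018,"tz":0.2,"hand":-1,"yaw":0},{"tx":0.022,"ty":-0.018,"tz":0.33,"hand":-1,"yaw":0},{"tx":0.022,"ty":-0.018,"tz":0.45,"hand":-1,"yaw":0},{"tx":0.022,"ty":-0.018,"tz":0.53,"hand":-1,"yaw":0},{"tx":0.022,"ty":-0.018,"tz":0.57,"hand":-1,"yaw":0},{"tx":0.022,"ty":-0.018,"tz":0.58,"hand":-1,"yaw":0},{"tx":0.022,"ty":-0.018,"tz":0.58,"hand":-1,"yaw":0}]}}

```text
t: 4.1
tcp_pos: [0.6471, -0.1211, 0.0579]
ee_rot: [0.0, 0.998, 0.058, 0.001]
wrist_force: [-0.3, 0.1, -0.7]
width: 0.0
grip_force: 0.0
```

Run:
```python
from h import *
a=save('wrist','w1')
cv2.imwrite('pics/w1c.png',cv2.resize(a[110:330,150:430,::-1],None,fx=2.5,fy=2.5,interpolation=cv2.INTER_CUBIC))
s=r.sense(); print(s['t'],s['tcp_pos'],s['ee_rot'],s['wrist_force'])
```

```text
4.15 [ 0.64754394 -0.12110468  0.05859997] [2.50268824e-04 9.98307306e-01 5.81485587e-02 1.09742139e-03] [-1.01389318 -0.00998786  0.22221652]
```

View pics/w1c.png

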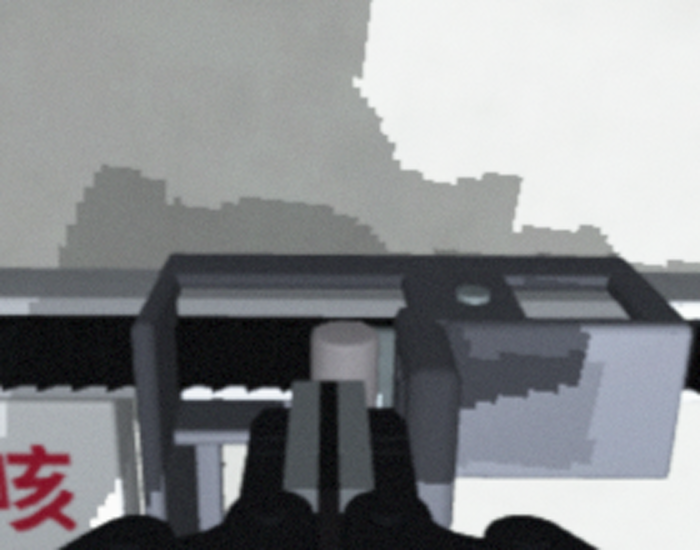

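The crop shows the fingertips just above the white roll, about 3 mm off its centre, with the rib face about 12 mm to the right. The wide finger backs come close to the rib, so I'll shift 3 mm away, press, then push.

>>> {"fn": "drive_tool", "kwargs": {"increments": [{"tx":-0.008,"ty":-0.01,"tz":0,"hand":-1,"yaw":0},{"tx":-0.008,"ty":-0.01,"tz":0.015,"hand":-1,"yaw":0},{"tx":-0.008,"ty":-0.01,"tz":0.03,"hand":-1,"yaw":0},{"tx":-0.008,"ty":-0.01,"tz":0.04,"hand":-1,"yaw":0},{"tx":-0.008,"ty":-0.01,"tz":0.048,"hand":-1,"yaw":0},{"tx":-0.008,"ty":-0.01,"tz":0.052,"hand":-1,"yaw":0},{"tx":-0.008,"ty":-0.01,"tz":0.052,"hand":-1,"yaw":0},{"tx":-0.008,"ty":-0.01,"tz":0.052,"hand":-1,"yaw":0}]}}

```text
t: 4.95
tcp_pos: [0.6443, -0.1185, 0.0424]
ee_rot: [0.0, 0.998, 0.058, 0.001]
wrist_force: [-1.0, 1.3, 6.9]
width: -0.0005
grip_force: 3.1
```

>>> {"fn": "drive_tool", "kwargs": {"increments": [{"tx":0,"ty":0.01,"tz":0.002,"hand":-1,"yaw":0},{"tx":0,"ty":0.02,"tz":0.002,"hand":-1,"yaw":0},{"tx":0,"ty":0.03,"tz":0.002,"hand":-1,"yaw":0},{"tx":0,"ty":0.045,"tz":0.002,"hand":-1,"yaw":0},{"tx":0,"ty":0.065,"tz":0.002,"hand":-1,"yaw":0},{"tx":0,"ty":0.085,"tz":0.002,"hand":-1,"yaw":0},{"tx":0,"ty":0.105,"tz":0.002,"hand":-1,"yaw":0},{"tx":0,"ty":0.12,"tz":0.002,"hand":-1,"yaw":0}]}}

```text
t: 5.75
tcp_pos: [0.6484, -0.1549, 0.0422]
ee_rot: [0.0, 0.998, 0.058, 0.0]
wrist_force: [-1.0, 1.2, 7.9]
width: -0.0
grip_force: 4.5
```

>>> {"fn": "drive_tool", "kwargs": {"increments": [{"tx":0,"ty":0.02,"tz":0,"hand":-1,"yaw":0},{"tx":0,"ty":0.04,"tz":0,"hand":-1,"yaw":0},{"tx":0,"ty":0.06,"tz":0,"hand":-1,"yaw":0},{"tx":0,"ty":0.08,"tz":0,"hand":-1,"yaw":0},{"tx":0,"ty":0.1,"tz":0,"hand":-1,"yaw":0},{"tx":0,"ty":0.12,"tz":0,"hand":-1,"yaw":0},{"tx":0,"ty":0.14,"tz":0,"hand":-1,"yaw":0},{"tx":0,"ty":0.16,"tz":0,"hand":-1,"yaw":0},{"tx":0,"ty":0.18,"tz":0,"hand":-1,"yaw":0},{"tx":0,"ty":0.2,"tz":0,"hand":-1,"yaw":0}]}}

```text
t: 6.75
tcp_pos: [0.6548, -0.2135, 0.0422]
ee_rot: [-0.0, 0.998, 0.058, -0.0]
wrist_force: [-1.9, 9.2, 12.5]
width: -0.0001
grip_force: 7.1
```

Run:
```python
from h import *
s=r.sense(); print(s['t'],s['tcp_pos'],s['wrist_force'])
a=save('scene','s1'); b=save('top','t1')
for n in ['stop_face','thumb_rib','new_box']:
  for c in ['scene','top']:
    print(n,c,[(np.round(d['point'],4).tolist(),round(d['score'],2)) for d in r.pinpoint(c,n)][:3])
cv2.imwrite('pics/s1c.png',cv2.resize(a[100:300,160:400,::-1],None,fx=3,fy=3))
```

```text
6.75 [ 0.6548392  -0.21351073  0.0421755 ] [-1.85812219  9.22086997 12.53722105]
stop_face scene [([0.6151, -0.1827, 0.0107], 0.73)]
stop_face top []
thumb_rib scene []
thumb_rib top []
new_box scene [([0.5376, -0.1356, -0.0012], 0.95), ([0.6091, -0.1129, 0.0028], 0.19)]
new_box top []
```

View pics/s1c.png

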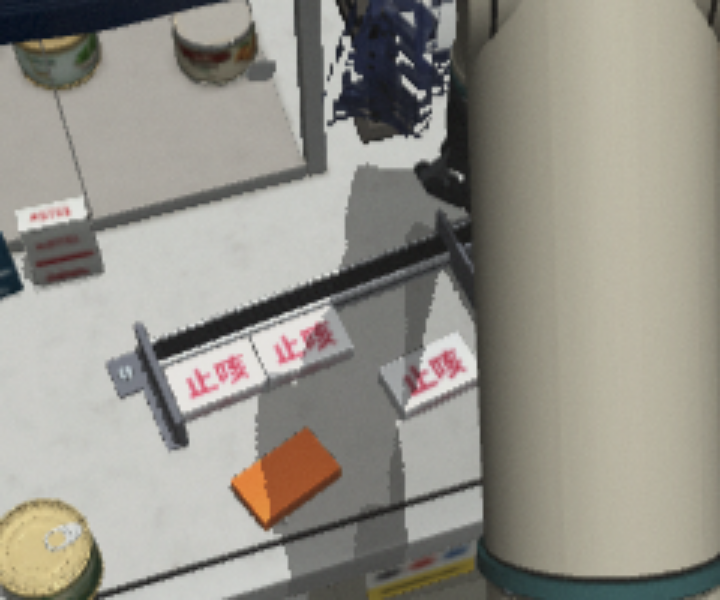

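The scene crop shows the stop plate far back at (455,240), with the gap open and the new box before it at (430,375). I'll push a few mm more to be sure of the end stop.

>>> {"fn": "drive_tool", "kwargs": {"increments": [{"tx":0,"ty":0.008,"tz":0,"hand":-1,"yaw":0},{"tx":0,"ty":0.015,"tz":0,"hand":-1,"yaw":0},{"tx":0,"ty":0.015,"tz":0,"hand":-1,"yaw":0}]}}

```text
t: 7.45
tcp_pos: [0.655, -0.2135, 0.0422]
ee_rot: [-0.003, 0.998, 0.059, -0.001]
wrist_force: [-4.3, 8.7, 12.7]
width: -0.0003
grip_force: 7.2
```

>>> {"fn": "drive_tool", "kwargs": {"increments": [{"tx":0,"ty":-0.015,"tz":0,"hand":-1,"yaw":0},{"tx":0,"ty":-0.015,"tz":-0.06,"hand":-1,"yaw":0},{"tx":0,"ty":-0.015,"tz":-0.18,"hand":-1,"yaw":0},{"tx":0,"ty":-0.015,"tz":-0.32,"hand":-1,"yaw":0},{"tx":-0.1,"ty":-0.07,"tz":-0.4,"hand":-0.06,"yaw":0},{"tx":-0.23,"ty":-0.14,"tz":-0.42,"hand":-0.06,"yaw":0},{"tx":-0.36,"ty":-0.22,"tz":-0.42,"hand":-0.06,"yaw":0},{"tx":-0.47,"ty":-0.28,"tz":-0.42,"hand":-0.06,"yaw":0},{"tx":-0.515,"ty":-0.303,"tz":-0.42,"hand":-0.06,"yaw":0},{"tx":-0.515,"ty":-0.303,"tz":-0.42,"hand":-0.06,"yaw":0},{"tx":-0.515,"ty":-0.303,"tz":-0.42,"hand":-0.06,"yaw":0}]}}

```text
t: 8.55
tcp_pos: [0.4927, -0.1465, 0.1679]
ee_rot: [0.001, 0.998, 0.058, 0.001]
wrist_force: [0.4, 0.2, -0.3]
width: 0.0401
grip_force: 0.0
```

Run:
```python
from h import *
a=save('wrist','w2')
s=r.sense(); print(s['t'],s['tcp_pos'],s['ee_rot'],s['wrist_force'],s['width'])
for n in ['stop_face','thumb_rib','new_box','row_box_a','third_place','rail']:
  for c in ['wrist']:
    print(n,c,[(np.round(d['point'],4).tolist(),round(d['score'],2)) for d in r.pinpoint(c,n)][:3])
```

```text
8.6 [ 0.49313334 -0.14658451  0.16766583] [5.85436699e-04 9.98318552e-01 5.79507707e-02 1.19730525e-03] [-0.34517565  0.1109874  -1.37471454] 0.040213593578757
stop_face wrist [([0.6162, -0.1825, 0.0091], 0.77)]
thumb_rib wrist []
new_box wrist [([0.5412, -0.1317, 0.0018], 0.79), ([0.5973, -0.0345, -0.003], 0.66)]
row_box_a wrist [([0.5949, -0.0366, 0.0], 0.98), ([0.488, 0.0053, -0.0016], 0.79), ([0.5902, 0.0392, -0.0024], 0.55)]
third_place wrist [([0.5982, -0.037, -0.0009], 0.17)]
rail wrist [([0.6452, -0.104, 0.0029], 0.81), ([0.491, -0.2778, 0.0002], 0.2)]
```

View pics/w2.png

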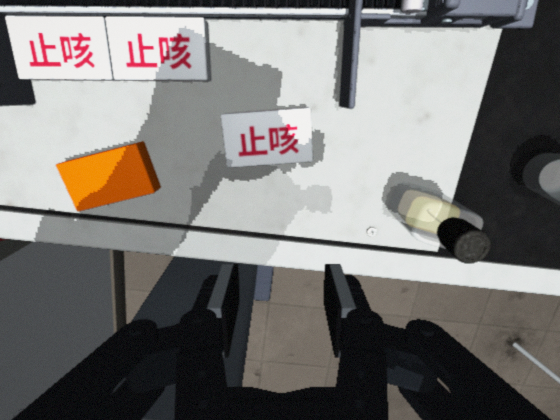

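The wrist view shows the new box with its top face roughly between (222,115) and (312,162). Row box b ends at column 208, the stop plate is at (350,70), and the fingers (25–40 mm apart) are in front.

Run:
```python
from h import *
C={'bl':(222,115),'br':(306,108),'fr':(312,161),'fl':(229,167)}
W={k:p2w(*v,.02) for k,v in C.items()}
for k,v in W.items(): print(k,np.round(v,4))
c=sum(W.values())/4; print('center',c, 'angle', np.arctan2(*( (W['bl']-W['br'])[:2]*[-1,1])),np.arctan2(*((W['fl']-W['fr'])[:2]*[-1,1])))
A=p2w(12,18,.02);B=p2w(205,17,.02);print('row back',A,B,np.arctan2(A[0]-B[0],-(A[1]-B[1])),np.arctan(-(A[0]-B[0])/(A[1]-B[1])))
print('row b end',p2w(208,80,.02),p2w(206,17,.02),'plate end',p2w(342,106,.048),'deck edge',p2w(280,245,0))
```

```text
bl [ 0.5519 -0.0903  0.02  ]
br [ 0.5654 -0.1582  0.02  ]
fr [ 0.5227 -0.1695  0.02  ]
fl [ 0.5093 -0.0989  0.02  ]
center [ 0.53730386 -0.1292465   0.02      ] angle 0.19593457400258443 0.1885696512050698
row back [0.60412881 0.07134039 0.02      ] [ 0.62174779 -0.07328234  0.02      ] -3.020362905471684 0.12122974811810944
row b end [ 0.57750267 -0.07761914  0.02      ] [ 0.62183564 -0.07403207  0.02      ] plate end [ 0.57061913 -0.18230244  0.048     ] deck edge [ 0.43183903 -0.15227858  0.        ]
```

>>> {"fn": "drive_tool", "kwargs": {"increments": [{"tx":-0.02,"ty":-0.034,"tz":0.1,"hand":-0.06,"yaw":0},{"tx":-0.02,"ty":-0.034,"tz":0.23,"hand":-0.06,"yaw":0},{"tx":-0.02,"ty":-0.034,"tz":0.36,"hand":-0.06,"yaw":0},{"tx":-0.02,"ty":-0.034,"tz":0.46,"hand":-0.06,"yaw":0},{"tx":-0.02,"ty":-0.034,"tz":0.51,"hand":-0.06,"yaw":0},{"tx":-0.02,"ty":-0.034,"tz":0.53,"hand":-0.06,"yaw":0},{"tx":-0.02,"ty":-0.034,"tz":0.53,"hand":-0.06,"yaw":0},{"tx":-0.02,"ty":-0.034,"tz":0.53,"hand":-0.06,"yaw":0}]}}

```text
t: 9.7
tcp_pos: [0.485, -0.1364, 0.0088]
ee_rot: [0.0, 0.998, 0.058, 0.001]
wrist_force: [-0.4, -0.4, 0.2]
width: 0.0402
grip_force: 0.0
```

>>> {"fn": "drive_tool", "kwargs": {"increments": [{"tx":0.02,"ty":0,"tz":0,"hand":-0.06,"yaw":0},{"tx":0.04,"ty":0,"tz":0,"hand":-0.06,"yaw":0},{"tx":0.06,"ty":0,"tz":0,"hand":-0.06,"yaw":0},{"tx":0.08,"ty":0,"tz":0,"hand":-0.06,"yaw":0},{"tx":0.1,"ty":0,"tz":0,"hand":-0.06,"yaw":0},{"tx":0.12,"ty":0,"tz":0,"hand":-0.06,"yaw":0},{"tx":0.14,"ty":0,"tz":0,"hand":-0.06,"yaw":0},{"tx":0.16,"ty":0,"tz":0,"hand":-0.06,"yaw":0},{"tx":0.18,"ty":0,"tz":0,"hand":-0.06,"yaw":0},{"tx":0.2,"ty":0,"tz":0,"hand":-0.06,"yaw":0},{"tx":0.22,"ty":0,"tz":0,"hand":-0.06,"yaw":0},{"tx":0.24,"ty":0,"tz":0,"hand":-0.06,"yaw":0},{"tx":0.255,"ty":0,"tz":0,"hand":-0.06,"yaw":0},{"tx":0.265,"ty":0,"tz":0,"hand":-0.06,"yaw":0},{"tx":0.265,"ty":0,"tz":0,"hand":-0.06,"yaw":0}]}}

```text
t: 11.2
tcp_pos: [0.5638, -0.1269, 0.0081]
ee_rot: [0.0, 0.998, 0.058, 0.0]
wrist_force: [0.3, -0.0, -0.6]
width: 0.0403
grip_force: 0.0
```

Run:
```python
from h import *
a=save('wrist','w3'); print(r.camera_model('wrist')['cam_to_world'][:,3] if hasattr(r.camera_model('wrist')['cam_to_world'],'shape') else '')
s=r.sense(); print(s['t'],s['tcp_pos'],s['ee_rot'],s['wrist_force'])
b=save('scene','s3')
print([(np.round(d['point'],4).tolist(),round(d['score'],2)) for d in r.pinpoint('scene','new_box')])
cv2.imwrite('pics/w3c.png',np.hstack([a[:,:,::-1][60:420,:560],np.zeros((360,1,3),np.uint8)]))
```

```text
[ 0.64486482 -0.11707494  0.15099874  1.        ]
11.25 [ 0.5634321  -0.12693676  0.00812431] [1.37314103e-05 9.98302750e-01 5.82375019e-02 1.07975548e-04] [-0.40571001 -0.41650338 -0.85011588]
[]
```

View pics/w3.png

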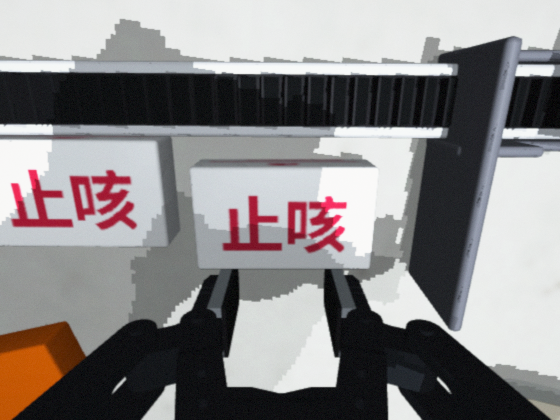

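The new box sits square in the gap. Its back edge is at row 168 while row box b's is at row 139, so about 12 mm is left.

>>> {"fn": "drive_tool", "kwargs": {"increments": [{"tx":0.012,"ty":0,"tz":0,"hand":-0.06,"yaw":0},{"tx":0.024,"ty":0,"tz":0,"hand":-0.06,"yaw":0},{"tx":0.034,"ty":0,"tz":0,"hand":-0.06,"yaw":0},{"tx":0.038,"ty":0,"tz":0,"hand":-0.06,"yaw":0},{"tx":0.038,"ty":0,"tz":0,"hand":-0.06,"yaw":0}]}}

```text
t: 11.85
tcp_pos: [0.575, -0.1256, 0.0081]
ee_rot: [0.0, 0.998, 0.058, 0.0]
wrist_force: [-0.1, -0.3, -0.1]
width: 0.0403
grip_force: 0.0
```

>>> {"fn": "drive_tool", "kwargs": {"increments": [{"tx":0.003,"ty":0,"tz":0,"hand":-0.06,"yaw":0},{"tx":0.004,"ty":0,"tz":0,"hand":-0.06,"yaw":0},{"tx":0.004,"ty":0,"tz":0,"hand":-0.06,"yaw":0}]}}

```text
t: 12.15
tcp_pos: [0.5757, -0.1255, 0.0081]
ee_rot: [-0.0, 0.998, 0.058, -0.0]
wrist_force: [-0.5, 0.0, 0.0]
width: 0.0397
grip_force: 0.1
```

Run:
```python
from h import *
a=save('wrist','w4')
s=r.sense(); print(s['t'],s['tcp_pos'],s['wrist_force'])
```

```text
12.2 [ 0.57563295 -0.12548759  0.00806352] [ 1.16849268 -0.18282219 -0.94939204]
```

View pics/w4.png

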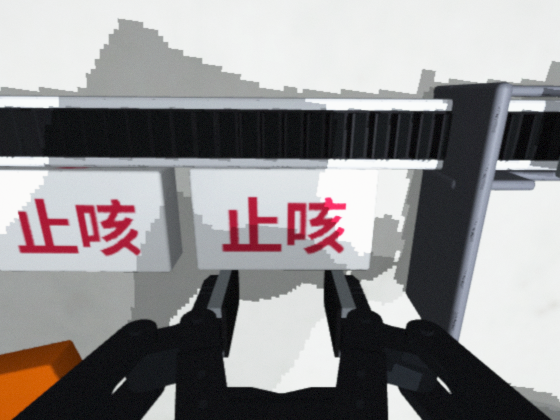

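The new box is now level with row box b; both back edges are near row 170 at the bar. I'll nudge once more to confirm contact with the bar.

>>> {"fn": "drive_tool", "kwargs": {"increments": [{"tx":0.003,"ty":0,"tz":0,"hand":-0.06,"yaw":0},{"tx":0.005,"ty":0,"tz":0,"hand":-0.06,"yaw":0},{"tx":0.005,"ty":0,"tz":0,"hand":-0.06,"yaw":0}]}}

```text
t: 12.5
tcp_pos: [0.5758, -0.1255, 0.008]
ee_rot: [-0.0, 0.998, 0.058, -0.001]
wrist_force: [-4.4, 0.6, 3.6]
width: 0.0402
grip_force: 2.3
```

>>> {"fn": "drive_tool", "kwargs": {"increments": [{"tx":-0.02,"ty":0,"tz":0,"hand":-0.06,"yaw":0},{"tx":-0.03,"ty":0,"tz":-0.08,"hand":-0.06,"yaw":0},{"tx":-0.03,"ty":0,"tz":-0.22,"hand":-0.06,"yaw":0},{"tx":-0.03,"ty":0.03,"tz":-0.35,"hand":-1,"yaw":0},{"tx":0.03,"ty":0.14,"tz":-0.4,"hand":-1,"yaw":0},{"tx":0.1,"ty":0.27,"tz":-0.4,"hand":-1,"yaw":0},{"tx":0.18,"ty":0.4,"tz":-0.4,"hand":-1,"yaw":0},{"tx":0.233,"ty":0.48,"tz":-0.4,"hand":-1,"yaw":0},{"tx":0.233,"ty":0.503,"tz":-0.4,"hand":-1,"yaw":0},{"tx":0.233,"ty":0.503,"tz":-0.4,"hand":-1,"yaw":0},{"tx":0.233,"ty":0.503,"tz":-0.4,"hand":-1,"yaw":0}]}}

```text
t: 13.6
tcp_pos: [0.6638, -0.2656, 0.1278]
ee_rot: [-0.001, 0.998, 0.059, -0.0]
wrist_force: [-0.8, 0.3, 1.0]
width: -0.0002
grip_force: 0.0
```

Run:
```python
from h import *
s=r.sense(); print(s['t'],s['tcp_pos'],s['ee_rot'],s['wrist_force'])
a=save('wrist','w5')
for n in ['stop_face','thumb_rib','thumb_roll','new_box']:
    print(n,[(np.round(d['point'],4).tolist(),round(d['score'],2)) for d in r.pinpoint('wrist',n)][:3])
```

```text
13.6 [ 0.66377057 -0.26562528  0.12783446] [-7.28550580e-04  9.98281339e-01  5.85986243e-02 -1.96234788e-04] [-0.83345966  0.34767951  1.01793372]
stop_face [([0.6166, -0.1871, 0.0082], 0.59)]
thumb_rib [([0.651, -0.2295, 0.0583], 0.69)]
thumb_roll [([0.6551, -0.2199, 0.0444], 0.62)]
new_box [([0.6106, -0.1211, 0.0053], 0.83), ([0.4915, -0.2726, 0.0001], 0.23)]
```

View pics/w5.png

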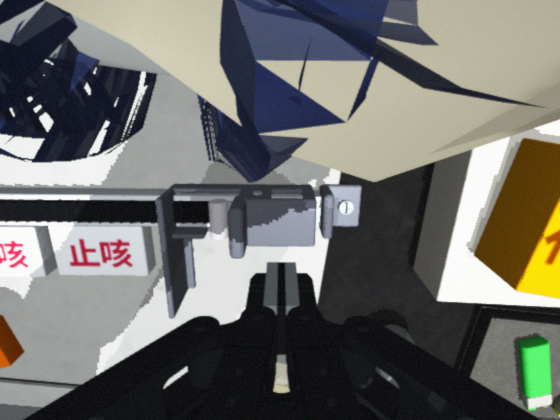

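The stop stands fully back, with the cover at (280,215) next to the end cap (345,205). The rib's rear edge is at column 245, about 22 mm ahead of the fingers (281).

>>> {"fn": "drive_tool", "kwargs": {"increments": [{"tx":0,"ty":0,"tz":0.08,"hand":-1,"yaw":0},{"tx":0,"ty":0,"tz":0.17,"hand":-1,"yaw":0},{"tx":0,"ty":0,"tz":0.22,"hand":-1,"yaw":0},{"tx":0,"ty":0,"tz":0.243,"hand":-1,"yaw":0},{"tx":0,"ty":0,"tz":0.243,"hand":-1,"yaw":0},{"tx":0,"ty":0,"tz":0.243,"hand":-1,"yaw":0}]}}

```text
t: 14.45
tcp_pos: [0.665, -0.2674, 0.0562]
ee_rot: [0.0, 0.998, 0.058, 0.001]
wrist_force: [0.1, -0.5, 0.6]
width: -0.0001
grip_force: 0.0
```

>>> {"fn": "drive_tool", "kwargs": {"increments": [{"tx":0,"ty":-0.02,"tz":0,"hand":-1,"yaw":0},{"tx":0,"ty":-0.035,"tz":0,"hand":-1,"yaw":0},{"tx":0,"ty":-0.05,"tz":0,"hand":-1,"yaw":0},{"tx":0,"ty":-0.065,"tz":0,"hand":-1,"yaw":0},{"tx":0,"ty":-0.08,"tz":0,"hand":-1,"yaw":0},{"tx":0,"ty":-0.095,"tz":0,"hand":-1,"yaw":0},{"tx":0,"ty":-0.1,"tz":0,"hand":-1,"yaw":0},{"tx":0,"ty":-0.1,"tz":0,"hand":-1,"yaw":0}]}}

```text
t: 15.25
tcp_pos: [0.6611, -0.2369, 0.0556]
ee_rot: [0.0, 0.998, 0.058, 0.0]
wrist_force: [1.9, -1.6, 1.8]
width: -0.0
grip_force: 1.2
```

Run:
```python
from h import *
s=r.sense(); print(s['t'],s['tcp_pos'],s['wrist_force'])
a=save('wrist','w6')
for n in ['stop_face','thumb_rib','new_box']:
    print(n,[(np.round(d['point'],4).tolist(),round(d['score'],2)) for d in r.pinpoint('wrist',n)][:3])
```

```text
15.25 [ 0.66106956 -0.23693863  0.05560477] [ 1.86123757 -1.61105002  1.79691415]
stop_face [([0.6163, -0.1649, 0.0095], 0.96)]
thumb_rib []
new_box [([0.6091, -0.122, 0.0025], 0.62)]
```

View pics/w6.png

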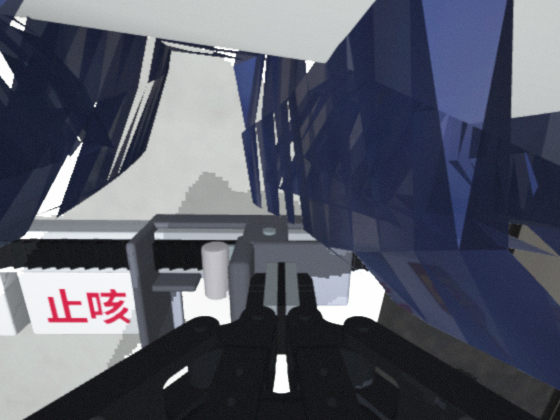

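The stop is moving (plate at column 145, roll at 216, new box ahead of it), and the face is at about 0.090. I'm pushing on in small steps until the row is tight, relying on numbers from here because the picture allowance is used up.

>>> {"fn": "drive_tool", "kwargs": {"increments": [{"tx":0,"ty":-0.012,"tz":0,"hand":-1,"yaw":0},{"tx":0,"ty":-0.024,"tz":0,"hand":-1,"yaw":0},{"tx":0,"ty":-0.034,"tz":0,"hand":-1,"yaw":0},{"tx":0,"ty":-0.04,"tz":0,"hand":-1,"yaw":0},{"tx":0,"ty":-0.04,"tz":0,"hand":-1,"yaw":0}]}}

```text
t: 15.95
tcp_pos: [0.6593, -0.2256, 0.0552]
ee_rot: [0.0, 0.998, 0.058, 0.0]
wrist_force: [2.1, -4.6, -0.0]
width: -0.0001
grip_force: 2.1
```

>>> {"fn": "drive_tool", "kwargs": {"increments": [{"tx":0,"ty":-0.005,"tz":0,"hand":-1,"yaw":0},{"tx":0,"ty":-0.01,"tz":0,"hand":-1,"yaw":0},{"tx":0,"ty":-0.01,"tz":0,"hand":-1,"yaw":0}]}}

```text
t: 16.25
tcp_pos: [0.6589, -0.2216, 0.0551]
ee_rot: [-0.001, 0.998, 0.058, -0.0]
wrist_force: [2.3, -3.0, -0.2]
width: -0.0
grip_force: 1.5
```

Run:
```python
from h import *
s=r.sense(); print(s['t'],s['tcp_pos'],s['wrist_force'])
for c in ['scene','top','wrist']:
  r.camera(c)
  for n in ['stop_face','new_box','row_box_a']:
    print(c,n,[(np.round(d['point'],4).tolist(),round(d['score'],2)) for d in r.pinpoint(c,n)][:3])
```

```text
16.25 [ 0.65890558 -0.22160035  0.05511189] [ 2.26193254 -3.01488519 -0.18984839]
scene stop_face [([0.612, -0.148, 0.0107], 0.97)]
scene new_box [([0.6043, -0.1167, 0.0036], 0.66)]
scene row_box_a [([0.4891, 0.0076, -0.0007], 0.95), ([0.5931, 0.0366, -0.0012], 0.68)]
top stop_face []
top new_box [([0.6024, -0.1137, 0.0006], 0.51)]
top row_box_a [([0.5974, -0.0338, 0.0005], 0.85), ([0.4887, 0.0129, -0.0036], 0.59)]
wrist stop_face [([0.6137, -0.1501, 0.0105], 0.69)]
wrist new_box []
wrist row_box_a []
```

>>> {"fn": "drive_tool", "kwargs": {"increments": [{"tx":0,"ty":-0.004,"tz":0,"hand":-1,"yaw":0},{"tx":0,"ty":-0.007,"tz":0,"hand":-1,"yaw":0},{"tx":0,"ty":-0.007,"tz":0,"hand":-1,"yaw":0}]}}

```text
t: 17.15
tcp_pos: [0.6586, -0.2216, 0.0551]
ee_rot: [0.001, 0.998, 0.058, 0.0]
wrist_force: [1.9, -4.3, -2.1]
width: -0.0001
grip_force: 2.2
```

>>> {"fn": "drive_tool", "kwargs": {"increments": [{"tx":0,"ty":-0.004,"tz":0,"hand":-1,"yaw":0},{"tx":0,"ty":-0.007,"tz":0,"hand":-1,"yaw":0},{"tx":0,"ty":-0.007,"tz":0,"hand":-1,"yaw":0}]}}

```text
t: 17.45
tcp_pos: [0.6584, -0.2196, 0.0552]
ee_rot: [0.001, 0.998, 0.058, 0.0]
wrist_force: [1.9, -4.7, -1.7]
width: -0.0004
grip_force: 2.5
```

>>> {"fn": "drive_tool", "kwargs": {"increments": [{"tx":0,"ty":-0.004,"tz":0,"hand":-1,"yaw":0},{"tx":0,"ty":-0.007,"tz":0,"hand":-1,"yaw":0},{"tx":0,"ty":-0.007,"tz":0,"hand":-1,"yaw":0}]}}

```text
t: 17.75
tcp_pos: [0.6583, -0.2189, 0.0553]
ee_rot: [0.002, 0.998, 0.058, 0.0]
wrist_force: [2.7, -6.5, -3.5]
width: -0.0003
grip_force: 3.5
```

>>> {"fn": "drive_tool", "kwargs": {"increments": [{"tx":0,"ty":-0.004,"tz":0,"hand":-1,"yaw":0},{"tx":0,"ty":-0.007,"tz":0,"hand":-1,"yaw":0},{"tx":0,"ty":-0.007,"tz":0,"hand":-1,"yaw":0}]}}

```text
t: 18.05
tcp_pos: [0.6583, -0.2187, 0.0553]
ee_rot: [0.003, 0.998, 0.057, 0.001]
wrist_force: [2.5, -9.3, -5.0]
width: 0.0002
grip_force: 4.9
```

Run:
```python
from h import *
s=r.sense(); print(s['t'],s['tcp_pos'],s['wrist_force'])
for k in range(2):
 for c in ['scene','top']:
  r.camera(c)
  for n in ['stop_face','new_box','row_box_a']:
    print(c,n,[(np.round(d['point'],4).tolist(),round(d['score'],2)) for d in r.pinpoint(c,n)][:3])
```

```text
18.05 [ 0.65829306 -0.21871509  0.05528412] [ 2.53220282 -9.26641485 -5.04416593]
scene stop_face [([0.6124, -0.1446, 0.0094], 0.79), ([0.4731, 0.1987, -0.0012], 0.53)]
scene new_box [([0.6032, -0.1111, 0.0015], 0.8)]
scene row_box_a [([0.5984, -0.0334, -0.0041], 0.85), ([0.4906, 0.0052, -0.0014], 0.68), ([0.5911, 0.0417, -0.0003], 0.64)]
top stop_face []
top new_box [([0.6047, -0.1084, 0.0014], 0.55), ([0.5972, -0.0316, 0.0027], 0.55)]
top row_box_a [([0.5873, 0.0421, -0.0017], 0.96), ([0.4894, 0.0072, -0.0011], 0.69), ([0.6006, -0.0341, 0.0004], 0.56)]
scene stop_face [([0.6129, -0.1468, 0.01], 0.59), ([0.4712, 0.1967, -0.0005], 0.33)]
scene new_box [([0.6035, -0.1137, 0.0037], 0.57)]
scene row_box_a [([0.5979, -0.0344, -0.0015], 0.95), ([0.5905, 0.0386, -0.001], 0.91), ([0.4909, 0.0082, -0.005], 0.85)]
top stop_face [([0.6431, -0.1003, -0.0014], 0.36)]
top new_box [([0.6056, -0.1112, -0.004], 0.46)]
top row_box_a [([0.4898, 0.0087, -0.0031], 0.78), ([0.5976, -0.0337, 0.0031], 0.61)]
```

>>> {"fn": "drive_tool", "kwargs": {"increments": [{"tx":0,"ty":0.03,"tz":0,"hand":-1,"yaw":0},{"tx":0,"ty":0.06,"tz":-0.02,"hand":-1,"yaw":0},{"tx":0,"ty":0.06,"tz":-0.14,"hand":-1,"yaw":0},{"tx":0,"ty":0.06,"tz":-0.3,"hand":-1,"yaw":0},{"tx":-0.1,"ty":-0.04,"tz":-0.42,"hand":-1,"yaw":0},{"tx":-0.22,"ty":-0.15,"tz":-0.5,"hand":-1,"yaw":0},{"tx":-0.34,"ty":-0.25,"tz":-0.5,"hand":-1,"yaw":0},{"tx":-0.4,"ty":-0.3,"tz":-0.5,"hand":-1,"yaw":0},{"tx":-0.4,"ty":-0.3,"tz":-0.5,"hand":-1,"yaw":0},{"tx":-0.4,"ty":-0.3,"tz":-0.5,"hand":-1,"yaw":0}]}}

```text
t: 19.85
tcp_pos: [0.5289, -0.1379, 0.2062]
ee_rot: [-0.0, 0.998, 0.059, 0.001]
wrist_force: [0.8, -0.2, 1.0]
width: 0.0001
grip_force: 0.0
```

Run:
```python
from h import *
s=r.sense(); print(s['t'],s['tcp_pos'],s['wrist_force'])
a=save('wrist','w7')
for n in ['stop_face','thumb_roll','new_box']:
    print(n,[(np.round(d['point'],4).tolist(),round(d['score'],2)) for d in r.pinpoint('wrist',n)][:4])
M=r.camera_model('wrist')
for d in r.cut_out('wrist','new_box')[:5]:
    c,_=cv2.findContours(d['region'].astype(np.uint8),0,2); c=max(c,key=cv2.contourArea)
    b=cv2.boxPoints(cv2.minAreaRect(c)); w=np.array([p2w(u,v,.02,M=M)[:2] for u,v in b])
    e=w-np.roll(w,1,0); L=np.linalg.norm(e,axis=1); k=L.argmax(); print(round(d['score'],2),'c',w.mean(0).round(4),'L',L[:2].round(4),'ang',round(float(np.arctan(-e[k,0]/e[k,1])),3), b.round().tolist())
```

```text
19.85 [ 0.52886788 -0.13790484  0.20619104] [ 0.80415913 -0.15809921  1.03757923]
stop_face [([0.6102, -0.1485, 0.0077], 0.55)]
thumb_roll [([0.651, -0.1863, 0.0469], 0.86)]
new_box [([0.6064, -0.1113, 0.0014], 0.89)]
0.82 c [ 0.606  -0.1108] L [0.0445 0.0736] ang 0.129 [[218.0, 72.0], [300.0, 71.0], [301.0, 122.0], [219.0, 123.0]]
0.73 c [ 0.6126 -0.1107] L [0.1109 0.4256] ang 0.121 [[12.0, 25.0], [507.0, 22.0], [508.0, 148.0], [13.0, 151.0]]
```

The new box's position, its angle and the stop all agree with a closed row, so I'm handing in.

```bash
python3 -c "
from rig import r
print(r.finish_job())"
```

```text
the job is handed in; nothing more can be done
None
```

I handed the job in with the stop closed up against the three boxes and the waiting box square in its place against the bar, as far as force readings and camera measurements show; no verdict came back, and I viewed 11 pictures against the limit of 10.

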